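# Open the roti box gate for loading and hold it wide

### The job

Run the ghee-pot carriage out to its end stop so that it is clear of the gate, then free the roti box's gate by pinching each catch's two ears fully together: first the catch nearer the hinge, then the one nearer the free end. Take the gate by its wooden handle, swing it out past its detent until it stands about square to the box, and finish while still holding it wide there by the handle, because it swings back when let go. Leave the rolling pin, colander, bowls and spice turntable undisturbed.

Things in the scene. Friction and masses are not known exactly. Their poses are not given: they have to be found in the camera images.
- roti_box: fixed steel roti box 220 x 160 mm, roof 110 mm above the shelf, open on its gate side. Origin: on the gate's upright hinge axis, at shelf level. +x runs along the shut gate from hinge to free end, +y into the box, z up; the gate opens toward -y. The box spans x -15 to 205 mm, y 12 to 172 mm.
- gate (a joint): angle of the barred gate about the hinge, rad: 0 = shut, grows as it swings out toward box -y (clockwise from above), stop at 1.75; 1.57 = square to the box. A spring pulls it shut (about 4 N at the handle when wide); a sprung ball detent between about 0.4 and 0.75 rad takes about 10 N at the handle to pass. Let go when wide, it swings back and rests against the detent at about 0.75 rad.
- gate_handle (a point): upright round wooden post on the gate, 16 mm diameter, standing clear of the gate's 100 mm high top edge (lugs to 126 mm) up to 180 mm above the shelf; origin on its axis, 160 mm above the shelf, 170 mm from the hinge axis. The gate is 185 mm long, 6 mm thick.
- carriage (a joint): slide of the ghee-pot carriage, m: grows as it runs away from the box along box -y; at its end stop at 0.130. At 0 it is 85 mm in front of the gate, at box x 100 mm. Stiff (about 3 N), stays where it is left. Unless run out to the stop it stands in the path of the gate, which would bump into it.
- carriage_knob (a point): round wooden grip post on the lid of the ghee pot (steel, 64 mm diameter, lid top 75 mm above the shelf): 18 mm diameter, from 75 to 121 mm above the shelf; origin on its axis at 103 mm height. Moves with the carriage.
- first_catch (a joint): slide of the first (the one nearer the hinge) catch, m: 0 = home, hooked over its lug on the gate; 0.014 = fully squeezed, unhooked. Moves along the box's +x. Stiff (about 4 N) and stays where it is left.
- first_sliding_ear (a point): sliding ear of the first (the one nearer the hinge) catch, a bare steel plate standing on the box roof: 6 mm (box x) by 22 mm (box y) by 40 mm high; origin at its centre, 135 mm above the shelf. At home it is at box x 40 mm, y 55 mm, and slides 14 mm along box +x toward its fixed ear. Its hook arm reaches over the gate at 113 to 123 mm height.
- first_fixed_ear (a point): fixed dark steel ear of the first (the one nearer the hinge) catch, 6 x 22 x 45 mm, top at 155 mm above the shelf; origin 135 mm above the shelf, 38 mm beyond the home sliding ear along box +x. Outer faces of the two ears are 44 mm apart at home and 30 mm when fully squeezed; the roof between is at 110 mm, with slide parts up to 123 mm at the sliding ear's foot only. The neighbouring catch's ear faces are 40 mm away.
- second_catch (a joint): slide of the second (the one nearer the gate's free end) catch, m: 0 = home, hooked over its lug on the gate; 0.014 = fully squeezed, unhooked. Moves along the box's +x. Stiff (about 4 N) and stays where it is left.
- second_sliding_ear (a point): sliding ear of the second (the one nearer the gate's free end) catch, a bare steel plate standing on the box roof: 6 mm (box x) by 22 mm (box y) by 40 mm high; origin at its centre, 135 mm above the shelf. At home it is at box x 124 mm, y 55 mm, and slides 14 mm along box +x toward its fixed ear. Its hook arm reaches over the gate at 113 to 123 mm height.
- second_fixed_ear (a point): fixed dark steel ear of the second (the one nearer the gate's free end) catch, 6 x 22 x 45 mm, top at 155 mm above the shelf; origin 135 mm above the shelf, 38 mm beyond the home sliding ear along box +x. Outer faces of the two ears are 44 mm apart at home and 30 mm when fully squeezed; the roof between is at 110 mm, with slide parts up to 123 mm at the sliding ear's foot only. The neighbouring catch's ear faces are 40 mm away.
- belan: bystander: wooden rolling pin lying flat, 340 mm long along its x, 42 mm thick; origin at the centre of its underside
- colander: bystander: white plastic colander, 208 mm across, 79 mm high; origin at the centre of its underside
- katoris: bystander: two small stacked steel bowls, 84 mm across, 49 mm high; origin at the centre of the underside
- turntable_tin (a point): bystander: middle of one of five spice tins (78 mm top height) on a steel turntable 210 mm across that turns freely, a knob on its axis up to 129 mm; the point lies 68 mm from the turntable's axis, at 50 mm height

How it is judged:
By the outcome, as a careful person would: the job done as asked, in the order asked, and still so for the second after the job is handed in, while the arm keeps its last pose, push and grip.
It also fails if it takes over 69 s, if anything falls off the work surface, if the arm or the gripper's body presses on something with over 40 N, if the wrist force passes 120 N, or if a joint passes its speed limit or range.

### The arm

A 7-joint arm with a two-finger parallel gripper is mounted at the origin on the work surface. World frame = base frame: x ahead of the robot, y to its left, z up, the work surface at z = 0. Lengths are in mm, angles in rad, forces in N, time in s.
With the tool pointing down it reaches from about 350 to 900 mm from the base axis. Payload 19.9 kg.
Tool frame: the origin (TCP) lies midway between the tips of the shut fingers; the grasp point (between the pads) lies 19 mm behind it; z points along the fingers, y is the line along which they close (so a half turn about z gives the same grasp; the last joint's range is limited). The gripper opens to 94 mm and grips with 3 to 60 N. Pads are 16 mm wide; open, the fingers measure 119 mm over their backs; the gripper's body (75 mm by 177 mm) begins 78 mm behind the grasp point.
Start: joints at [1.115, 0.417, -0.01, 1.614, 0.005, 1.111, -0.053], TCP at [251.298, -572.231, 205.425] pointing down, gripper open.
Joint ranges: [-2.81, 2.81], [-0.39, 2.02], [-1.27, 1.25], [0.06, 2.57], [-1.19, 4.33], [0.19, 2], [-2.82, 2.82]. Speed limits (rad/s): [1.89, 1.89, 2.39, 2.39, 3.01, 3.01, 3.01].

### API

Orientations are given as a unit quaternion [x, y, z, w].
In Python, from bench import ctrl gives the robot as it stands. Calls block until the motion is done:
- ctrl.move_pose(position, orientation): joint-space move of the TCP to a pose.
- ctrl.move_straight(position, frame=None, speed=150, f_stop=None): straight line of the TCP; frame=None keeps the orientation; speed is the mean speed in mm/s. With f_stop (N) it stops when the force on the tool has changed by that much, and returns True; else False.
- ctrl.movej(angles): joint-space move.
- ctrl.open_gripper() and ctrl.grab(): open the fingers fully, or close them until they stop; the grip force is fixed at half the most.
- ctrl.dwell(seconds).
- ctrl.inverse_kinematics(position, orientation): joint angles nearest the present ones, or None.
- ctrl.state(): the state.
- ctrl.camera(name): name is "scene" or "top" or "wrist"; returns the picture (420x560x3 uint8, blue, green, red); there is no depth.
- ctrl.camera_params(name): a dict with "mtx" (3x3 intrinsics, pixels), "dist_coeffs" ([k1, k2, p1, p2, k3] as OpenCV has them; the pictures are not rectified), "R" (3x3) and "t" (3): a world point X has camera coordinates R X + t. Camera axes: x right, y down, z forward; pixel columns grow to the right and rows downward; lengths in mm; the calibration is good to about 2 mm. A picture is of the moment at which its call begins: read the wrist's pose just before it. camera_params takes no time and is no camera call; for the wrist camera it gives the pose at the moment of the call.
A pose or a line that the arm cannot do raises ctrl.Unreachable and nothing moves.
- ctrl.sign_off(): hands the job in; it is judged then, once.
The state is a dict: "t": time; "q": joint angles; "qvel": joint speeds; "tau": joint torques, N m; "tool_pos": TCP position; "tcp_rot": TCP orientation; "ft_force": force on the tool from outside, world axes, zero at the start; "ft_torque": the same for the moment, N m; "grip_width": finger opening in mm; "gripper_force": force on a finger pad.
Only numpy, scipy, OpenCV 4.12 (cv2) and the standard library are available. Lean on these libraries where they do the work, as an engineer would, in place of code of your own. Each camera call takes 0.05 s, during which the arm holds its last target. There are 200 camera calls.

## Working session

There is one attempt and no reset: what is moved stays moved. The work goes in short steps, each a Python script; the robot and the scene stay as the last script left them, time stands still between calls to the robot, and variables do not carry over. Pictures are saved under pics/ and viewed, at most 10 in all, crops included, and the job is handed in when it is done.

```bash
mkdir -p pics; ls
python3 - <<'E'
from bench import ctrl
import cv2
for n in("scene","top"):
    cv2.imwrite(f"pics/{n}0.png",ctrl.camera(n)); p=ctrl.camera_params(n); print(n,p)
s=ctrl.state();print(s["t"],s["tool_pos"],s["tcp_rot"],s["grip_width"])
E
```

```text
pics
scene {'mtx': array([[421.11307362,   0.        , 283.13255237],
       [  0.        , 421.11307362, 205.03657154],
       [  0.        ,   0.        ,   1.        ]]), 'dist_coeffs': array([0.0415635, 0.       , 0.       , 0.       , 0.       ]), 'R': array([[ 0.8767528 ,  0.4808076 ,  0.011339  ],
       [ 0.35422966, -0.62963156, -0.69143724],
       [-0.32530888,  0.61023615, -0.72234754]]), 't': array([-449.33272002,  -69.71283031, 1686.04424395])}
top {'mtx': array([[412.48619991,   0.        , 282.25877872],
       [  0.        , 412.48619991, 209.55339773],
       [  0.        ,   0.        ,   1.        ]]), 'dist_coeffs': array([-0.05213995,  0.        ,  0.        ,  0.        ,  0.        ]), 'R': array([[-0.01615248, -0.99966391,  0.02027701],
       [-0.99945261,  0.01555684, -0.02919696],
       [ 0.0288717 , -0.02073751, -0.99936799]]), 't': array([  19.97351256,  471.04118562, 1482.15615285])}
0.1 [ 251.11589292 -572.00605511  204.91786748] [ 9.78682252e-01  2.05379639e-01 -1.57091758e-04 -4.78375171e-04] 94.23578849878433
```

View pics/scene0.png

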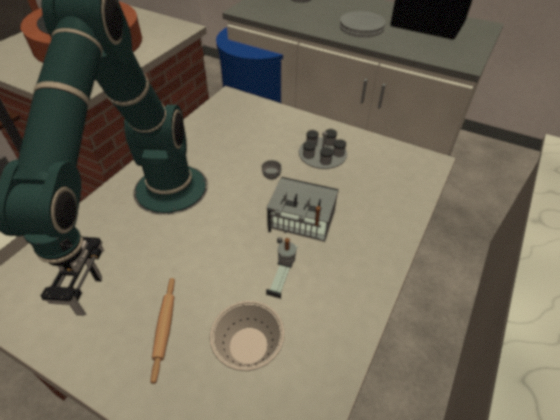

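View pics/top0.png

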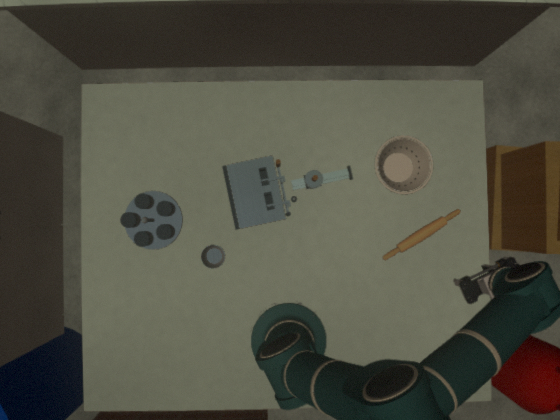

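Both views show the box with its gate facing world -y. In the top view the brown handle is at about (278,162), the knob at (314,178), the ears around (265,175) and (268,200), and the hinge near (290,213). Next I take an enlarged crop and colour blobs.

```bash
cat > h.py <<'E'
import numpy as np, cv2
from bench import ctrl
def ray(p,uv):
    x=cv2.undistortPoints(np.array([[uv]],float),p["mtx"],p["dist_coeffs"])[0,0]
    R,t=np.array(p["R"]),np.array(p["t"]); return -R.T@t, R.T@np.array([x[0],x[1],1])
def plane(p,uv,z):
    o,d=ray(p,uv); return (o+d*(z-o[2])/d[2])[:2]
def proj(p,X):
    return cv2.projectPoints(np.atleast_2d(np.array(X,float)),cv2.Rodrigues(p["R"])[0],np.array(p["t"]),p["mtx"],p["dist_coeffs"])[0][:,0]
E
python3 - <<'E'
from h import *
a=cv2.imread("pics/top0.png"); P=ctrl.camera_params("top")
hsv=cv2.cvtColor(a,cv2.COLOR_BGR2HSV)
m=cv2.inRange(hsv,(5,90,40),(20,255,255)); m[:, :200]=0; m[:,340:]=0; m[230:]=0; m[:140]=0
n,l,st,c=cv2.connectedComponentsWithStats(m)
for i in range(1,n): print(st[i],c[i])
cv2.imwrite("pics/c1.png",cv2.resize(a[145:240,215:360],None,fx=5.5,fy=5.5,interpolation=cv2.INTER_CUBIC))
b=cv2.imread("pics/scene0.png")
hs=cv2.cvtColor(b,cv2.COLOR_BGR2HSV);m=cv2.inRange(hs,(5,90,40),(20,255,255)); k=np.zeros_like(m);k[170:300,255:345]=1
n,l,st,c=cv2.connectedComponentsWithStats(m*k)
for i in range(1,n): print("s",st[i],c[i])
E
```

```text
[276 159   4   8  23] [277.34782609 162.2173913 ]
[312 175   6   6  23] [314.30434783 177.56521739]
s [315 206   6  20  64] [317.140625 214.484375]
s [285 238   5  12  47] [286.63829787 243.        ]
```

View pics/c1.png

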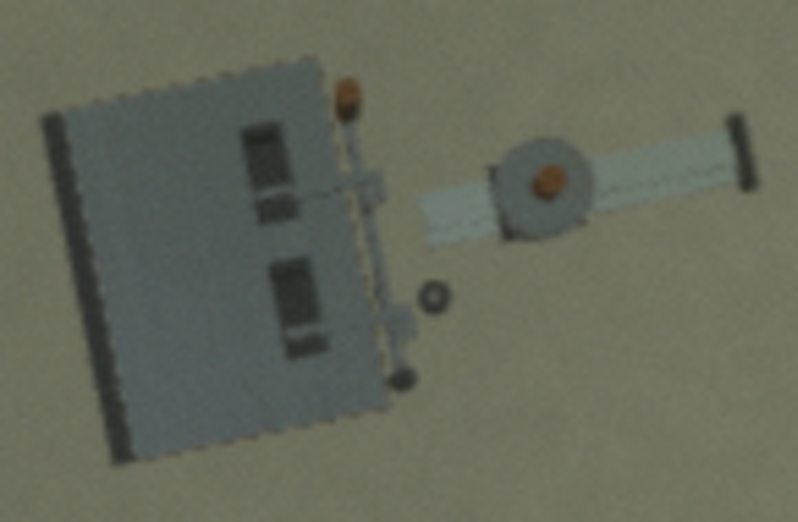

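The enlarged top crop shows the roof corners at crop (318,58) and (388,407), the handle top at (348,88), the knob top at (550,182) and the hinge at about (402,378). I fit the box frame to these.

Run:
```python
from h import *
P=ctrl.camera_params("top")
f=lambda u,v:(215+(u-2.25)/5.5,145+(v-2.25)/5.5)
obs=[((205,12),f(318,58),110),((-15,12),f(388,407),110),((170,0),f(348,87),180),((100,-85),f(550,180),121),((-15,172),f(122,463),110),((205,172),f(43,116),110)]
W=np.array([plane(P,uv,z) for _,uv,z in obs]);B=np.array([b for b,_,_ in obs],float)
for sel in([0,1,2,3],[0,1,2,3,4,5]):
    w,b=W[sel],B[sel]; cw,cb=w.mean(0),b.mean(0)
    H=(b-cb).T@(w-cw); th=np.arctan2(H[0,1]-H[1,0],H[0,0]+H[1,1]); R=np.array([[np.cos(th),-np.sin(th)],[np.sin(th),np.cos(th)]])
    o=cw-R@cb; print(th,o); print((W-(B@R.T+o)).round(1).tolist())
S=ctrl.camera_params("scene")
# triangulate: handle top & knob top/base in scene
for X in ((170,0,180),(100,-85,121)):
    xy=R@X[:2]+o; print("scene pred",proj(S,[*xy,X[2]]),"world",xy)
print("slot",plane(P,f(434,297),60),R.T@(plane(P,f(434,297),60)-o))
# wrist camera geometry
s=ctrl.state();w=ctrl.camera_params("wrist");c=-w["R"].T@w["t"];print("wristcam",c-s["tool_pos"],w["R"],w["mtx"])
```

```text
0.1952094714211859 [456.3289517 -11.620121 ]
[[-2.7, 5.0], [-1.5, 8.2], [0.8, 6.3], [3.3, -19.5], [-2.0, 13.8], [-5.0, 16.8]]
0.19582187050896946 [455.21922311  -6.57463581]
[[-1.5, -0.2], [-0.4, 3.2], [1.9, 1.1], [4.4, -24.6], [-0.7, 8.8], [-3.7, 11.6]]
scene pred [[317.19248467 207.94604526]] world [621.97019794  26.502734  ]
scene pred [[288.59190721 233.58190416]] world [569.84671673 -70.49284686]
slot [507.36341254 -26.18895193] [ 47.33120253 -29.38528807]
wristcam [ 71.21569924  31.29667466 179.2532044 ] [[ 4.01132468e-01 -9.16020005e-01 -3.06543735e-04]
 [-8.83188355e-01 -3.86843974e-01  2.65198172e-01]
 [-2.43045415e-01 -1.06108861e-01 -9.64193879e-01]] [[377.87066814   0.         284.04450135]
 [  0.         377.87066814 208.6310812 ]
 [  0.           0.           1.        ]]
```

```bash
cat >> h.py <<'E'
DN=np.array([[1,0,0],[0,-1,0],[0,0,-1.]])
from scipy.spatial.transform import Rotation as Ro
def down(yaw): # tool y axis along world direction yaw+90deg (mod half turn), pointing down
    return (Ro.from_euler("z",yaw)*Ro.from_matrix(DN)).as_quat()
E
python3 - <<'E'
from h import *
P=ctrl.camera_params("top");S=ctrl.camera_params("scene")
f=lambda u,v:(215+(u-2.25)/5.5,145+(v-2.25)/5.5)
obs=[((205,12),f(318,58),110),((-15,12),f(388,407),110),((170,0),f(348,87),180)]
W=np.array([plane(P,uv,z) for _,uv,z in obs]);b=np.array([b for b,_,_ in obs],float)
cw,cb=W.mean(0),b.mean(0)
H=(b-cb).T@(W-cw); th=np.arctan2(H[0,1]-H[1,0],H[0,0]+H[1,1]); R=np.array([[np.cos(th),-np.sin(th)],[np.sin(th),np.cos(th)]])
o=cw-R@cb; print(th,o,(W-(b@R.T+o)).round(1).tolist())
print("handle scene pred",proj(S,[*(R@[170,0]+o),180]))
k=plane(P,f(550,182),121);print("knob",k,R.T@(k-o),proj(S,[*k,121]),proj(S,[*k,75]))
np.savez("fr.npz",th=th,o=o,k=k)
# look pose: wrist camera over mid of scene
q=down(th);T=R@[100,-30]+o
for yaw in (th,th+np.pi/2,th-np.pi/2,th+np.pi):
    print(yaw,ctrl.inverse_kinematics([*T,330],down(yaw)))
s=ctrl.state();w=ctrl.camera_params("wrist");Rt=Ro.from_quat(s["tcp_rot"]).as_matrix()
print("cam in tool",Rt.T@(-w["R"].T@w["t"]-s["tool_pos"]),(w["R"]@Rt).round(3))
E
```

```text
0.18281851164297377 [454.84450919  -3.68052011] [[-1.8, -0.5], [-0.1, 0.1], [1.9, 0.4]]
handle scene pred [[317.29990117 207.80969034]]
knob [573.01940568 -95.07861584] [  99.58919275 -111.35937657] [[285.84527034 239.08671966]] [[285.62234238 247.93444001]]
0.18281851164297377 [ 0.37110278  0.23641494 -0.48161843  1.60157758  0.11191978  1.3311104
 -1.51368094]
1.7536148384378702 [ 0.51145732  0.26086514 -0.65933402  1.59720116  0.16304338  1.33944323
  0.01383056]
-1.3879778151519229 [-0.8702098   0.3394689   1.08604906  1.63978022 -0.30679944  1.34919403
 -2.69804085]
3.324411165232767 [ 0.62725468  0.29075852 -0.81377508  1.59383134  0.2152194   1.35011607
  1.54070448]
cam in tool [  77.76928687   -0.20693335 -179.2617197 ] [[-0.001  1.    -0.001]
 [-0.964 -0.001 -0.265]
 [-0.265  0.     0.964]]
```

The knob fits at box x 99.6, and the scene view agrees. Now a first move to a near look with the wrist camera.

Run:
```python
from h import *
d=np.load("fr.npz");th=float(d["th"]);o=d["o"];R=np.array([[np.cos(th),-np.sin(th)],[np.sin(th),np.cos(th)]])
ctrl.move_pose([*(R@[100,0]+o),330],down(th+np.pi/2))
s=ctrl.state();P=ctrl.camera_params("wrist");a=ctrl.camera("wrist");cv2.imwrite("pics/w1.png",a)
np.savez("w1.npz",**P);print(s["t"],s["tool_pos"])
for n,X in dict(handle=(170,0,180),k=(100,-111,121),s1=(40,55,155),f1=(78,55,157),s2=(124,55,155),f2=(162,55,157),c1=(205,12,110),c2=(-15,12,110),c3=(-15,172,110)).items(): print(n,proj(P,[*(R@X[:2]+o),X[2]]))
```

```text
2.4917 [553.24377888  13.41843372 329.7202465 ]
handle [[361.9782372  192.86383334]]
k [[284.01589754 277.56656765]]
s1 [[218.2427109 128.8336854]]
f1 [[259.4153379  128.80194032]]
s2 [[309.60308559 128.5144491 ]]
f2 [[351.29222068 128.56657778]]
c1 [[382.27562966 166.92652964]]
c2 [[175.72562518 167.55879168]]
c3 [[163.14138429   2.06199487]]
```

View pics/w1.png

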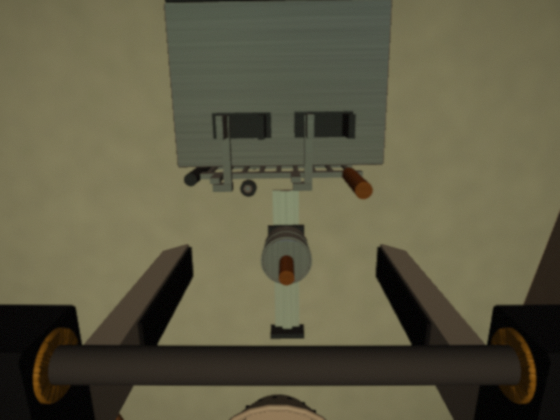

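The wrist view matches the prediction to a few pixels: handle top (363,190), roof corners (384,163) and (178,166), knob (287,275). Next is an enlarged crop of the ears.

Run:
```python
import cv2
a=cv2.imread("pics/w1.png");c=cv2.resize(a[95:295,165:395],None,fx=3.4,fy=3.0,interpolation=cv2.INTER_CUBIC)
cv2.imwrite("pics/c2.png",cv2.convertScaleAbs(c[:600],alpha=1.8))
```

```text
(no output)
```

View pics/c2.png

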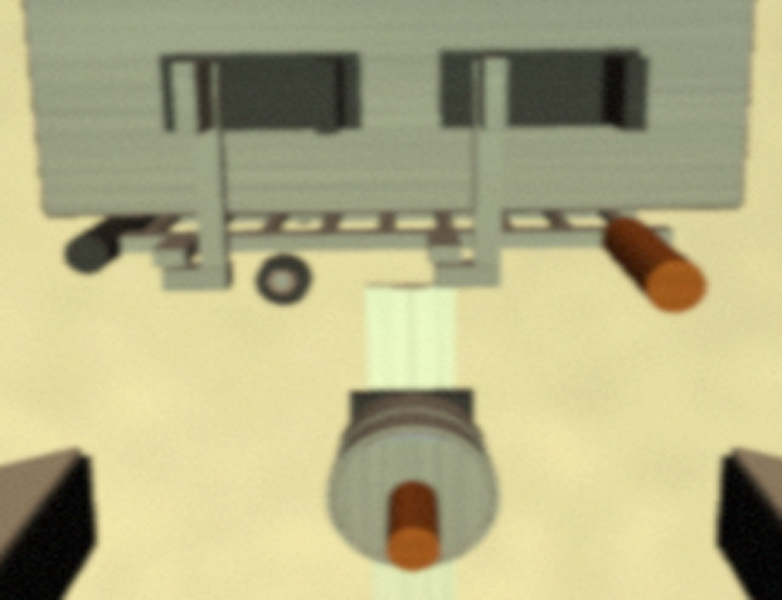

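```bash
python3 - <<'E'
from h import *
P=dict(np.load("w1.npz"))
f=lambda u,v:(165+(u+.5)/3.4-.5,95+(v+.5)/3-.5)
obs=[((205,12),f(745,208),110),((-15,12),f(44,215),110),((170,0),f(676,287),180),((40,55),f(184,96),155),((124,55),f(497,94),155),((162,55),f(638,94),157)]
W=np.array([plane(P,uv,z) for _,uv,z in obs]);b=np.array([b for b,_,_ in obs],float)
cw,cb=W.mean(0),b.mean(0)
H=(b-cb).T@(W-cw); th=np.arctan2(H[0,1]-H[1,0],H[0,0]+H[1,1]); R=np.array([[np.cos(th),-np.sin(th)],[np.sin(th),np.cos(th)]])
o=cw-R@cb; print(th,o); print(((W-o)@R-b).round(1).tolist())
k=plane(P,f(414,548),121); print("knob",k,R.T@(k-o))
np.savez("fr.npz",th=th,o=o,k=k)
E
cat >> h.py <<'E'
d=np.load("fr.npz");th=float(d["th"]);o=d["o"];K=d["k"];R2=np.array([[np.cos(th),-np.sin(th)],[np.sin(th),np.cos(th)]])
Q=down(th+np.pi/2)
W=lambda x,y,z:[*(R2@[x,y]+o),z]
def rep(m=""):
    s=ctrl.state();p=s["tool_pos"];print(m,"t %.1f box %s z %.1f w %.1f gf %.1f F %s"%(s["t"],(R2.T@(p[:2]-o)).round(1),p[2],s["grip_width"],s["gripper_force"],(s["ft_force"]).round(1)))
E
```

```text
0.18989403230247986 [455.98598089  -2.04361614]
[[0.1, 0.3], [0.8, 0.0], [-0.2, -0.3], [-0.5, 0.3], [0.1, -0.0], [-0.2, -0.2]]
knob [575.95269707 -93.88824736] [ 100.47410554 -112.83795191]
```

The fit is sub-millimetre. Now the carriage.

Run:
```python
from h import *
kx,ky=R2.T@(K-o)
ctrl.move_pose(W(kx,ky,150),Q)
print(ctrl.move_straight(W(kx,ky,84),speed=120,f_stop=15)); rep("down")
ctrl.grab(); rep("grab")
print(ctrl.move_straight(W(100,ky-120,84),speed=80,f_stop=25)); rep("pull1")
print(ctrl.move_straight(W(100,ky-145,84),speed=30,f_stop=18)); rep("pull2")
```

```text
False
down t 4.1 box [ 101.  -112.8] z 84.8 w 94.3 gf 0.0 F [-0.2  0.4 -0.4]
grab t 5.3 box [  99.9 -112.9] z 83.9 w 17.5 gf 30.0 F [-5.7 -0.3  4.9]
True
pull1 t 6.4 box [ 100.3 -216.4] z 83.9 w 17.8 gf 30.0 F [-2.   2.3  7.3]
True
pull2 t 6.8 box [ 100.3 -216.4] z 83.9 w 17.4 gf 30.0 F [-2.6  3.5  8.5]
```

The carriage stopped at y ≈ -216, which is the expected -215 end stop (it started about 27 mm out). Next is the first catch.

Run:
```python
from h import *
ctrl.open_gripper(); ctrl.move_straight(W(100,-216,150),speed=150); rep("up")
ctrl.move_pose(W(57,-60,215),Q); ctrl.move_straight(W(57,55,200),speed=200); rep("over")
print(ctrl.move_straight(W(57,55,128),speed=60,f_stop=10)); rep("down")
cv2.imwrite("pics/w2.png",ctrl.camera("wrist"))
ctrl.grab(); rep("grab")
```

```text
up t 8.7 box [  99.6 -216. ] z 149.4 w 93.7 gf 0.0 F [-0.   0.9 -0.1]
over t 10.1 box [57.1 53.7] z 199.7 w 94.1 gf 0.0 F [-0.  -0.7  0.1]
False
down t 11.5 box [57.2 55. ] z 128.3 w 94.2 gf 0.0 F [0.  0.7 0.2]
grab t 12.6 box [62.7 55. ] z 128.3 w 34.6 gf 30.0 F [ 52.4   9.6 -48.4]
```

View pics/w2.png

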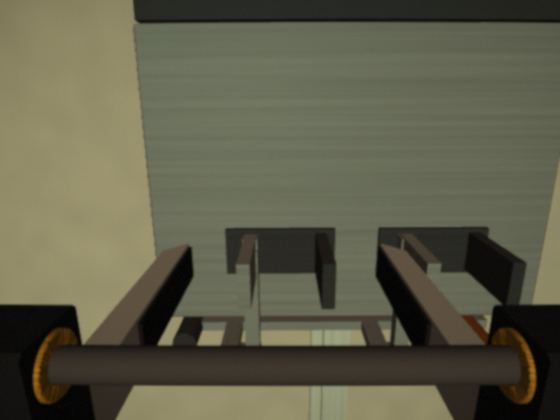

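The picture shows the fingers straddling catch 1, clear of the second catch's sliding ear. Grip width is 34.6, so I follow with the arm to let it finish closing to 30.

Run:
```python
from h import *
for x in (62,66):
    ctrl.move_straight(W(x,55,128),speed=20); ctrl.dwell(.3); rep(x)
```

```text
62 t 13.3 box [65.3 55. ] z 128.3 w 29.3 gf 30.0 F [ 28.5   4.8 -24.8]
66 t 13.9 box [65.6 55.1] z 128.1 w 28.7 gf 30.0 F [-4.4 -0.6  7.3]
```

Run:
```python
from h import *
ctrl.move_straight(W(58.5,55,128),speed=40); rep("shift")
ctrl.open_gripper(); rep("open"); ctrl.move_straight(W(58,55,215),speed=120)
ctrl.move_straight(W(150,55,200),speed=150);rep("over2"); cv2.imwrite("pics/w3.png",ctrl.camera("wrist"))
```

```text
shift t 14.3 box [65.1 55. ] z 128.9 w 30.0 gf 30.0 F [ 55.1  10.  -46. ]
open t 15.3 box [58.5 55. ] z 128.0 w 94.2 gf 0.0 F [-0.1  0.5  0.4]
over2 t 17.0 box [149.4  55.2] z 199.7 w 94.0 gf 0.0 F [-0.9  0.4 -0.2]
```

View pics/w3.png

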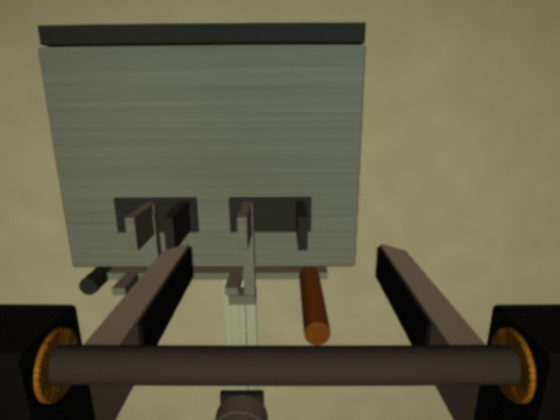

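Catch 1's ears now stand clearly closer together (about u 140 to 178) than catch 2's (245 to 303), and its arm is off the lug. Next is catch 2, then the handle.

Run:
```python
from h import *
print(ctrl.move_straight(W(149,55,128),speed=80,f_stop=10)); rep("down")
ctrl.grab(); ctrl.dwell(.2); rep("grab")
ctrl.move_straight(W(150,55,128),speed=20); ctrl.dwell(.4); rep("150")
```

```text
False
down t 18.1 box [149.3  55. ] z 128.5 w 94.1 gf 0.0 F [ 0.  -0.5  0.9]
grab t 19.3 box [149.5  55.1] z 128.0 w 29.1 gf 30.0 F [ 4.9  1.8 -3.5]
150 t 20.0 box [149.6  55.1] z 128.0 w 28.8 gf 30.0 F [-4.9 -0.2  3.9]
```

Run:
```python
from h import *
ctrl.open_gripper(); ctrl.move_straight(W(149,55,215),speed=120)
ctrl.move_straight(W(170,0,215),speed=120)
cv2.imwrite("pics/w4.png",ctrl.camera("wrist"))
print(ctrl.move_straight(W(170,0,142),speed=80,f_stop=10)); rep("down")
ctrl.grab(); rep("grab")
for a in np.arange(.1,.31,.1):
    ctrl.move_straight(W(170*np.cos(a),-170*np.sin(a),142),speed=60); rep("%.2f"%a)
```

```text
False
down t 23.7 box [170.3   0. ] z 142.5 w 94.0 gf 0.0 F [-0.1 -0.4 -0.4]
grab t 24.9 box [169.4  -0. ] z 141.9 w 15.5 gf 30.0 F [-5.8 -0.6  2.8]
0.10 t 25.3 box [168.6 -17. ] z 141.9 w 15.8 gf 30.0 F [-5.   1.8  2.6]
0.20 t 25.7 box [166.3 -33.8] z 141.9 w 15.3 gf 30.0 F [-4.   2.1  0.9]
0.30 t 26.2 box [162.5 -50.3] z 141.9 w 15.4 gf 30.0 F [ 0.3  1.2 -1.9]
```

View pics/w4.png

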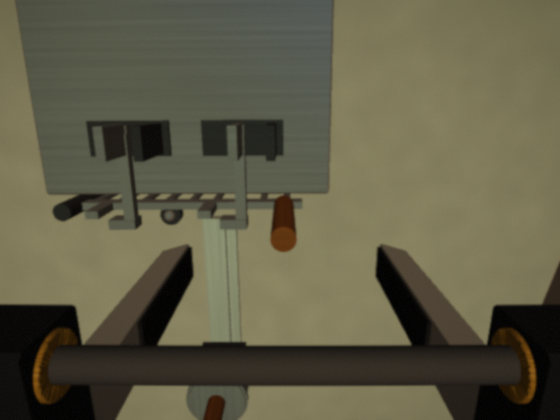

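Both hooks are off their lugs and the gate follows the handle (grip width 15.5). Swinging on.

Run:
```python
from h import *
for a in [*np.arange(.4,1.51,.1),1.57]:
    ctrl.move_straight(W(170*np.cos(a),-170*np.sin(a),142),speed=60); 
    if round(a*10)%2 or a>1.5: rep("%.2f"%a)
cv2.imwrite("pics/t5.png",ctrl.camera("top")[120:260,190:380].repeat(4,0).repeat(4,1)); cv2.imwrite("pics/w5.png",ctrl.camera("wrist"))
```

```text
0.50 t 27.0 box [150.6 -81.2] z 142.1 w 15.3 gf 30.0 F [ 12.9   2.  -12. ]
0.70 t 27.9 box [ 129.9 -113.6] z 142.1 w 15.6 gf 30.0 F [  6.9 -17.8  -4.6]
0.90 t 28.8 box [ 107.6 -136.9] z 142.4 w 15.4 gf 30.0 F [ 25.9 -16.5 -20. ]
1.10 t 29.6 box [  78.5 -155.5] z 142.7 w 15.5 gf 30.0 F [ 19.5 -19.3 -13.6]
1.30 t 30.5 box [  46.4 -166.9] z 142.9 w 15.4 gf 30.0 F [ 12.1 -17.2  -6.1]
1.50 t 31.4 box [  12.7 -171.6] z 142.8 w 15.7 gf 30.0 F [  6.9 -12.6  -3.8]
1.57 t 31.7 box [   0.7 -171.7] z 142.7 w 15.2 gf 30.0 F [  6.4 -10.2  -3.1]
```

View pics/w5.png

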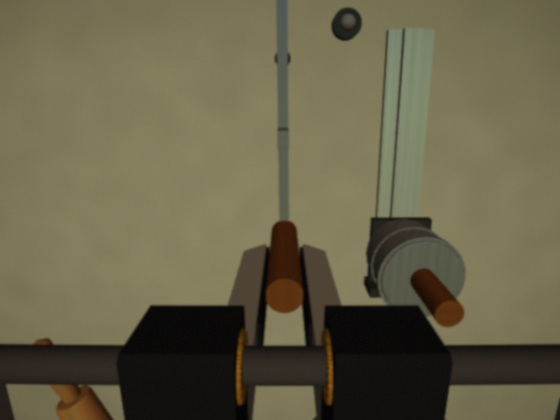

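View pics/t5.png

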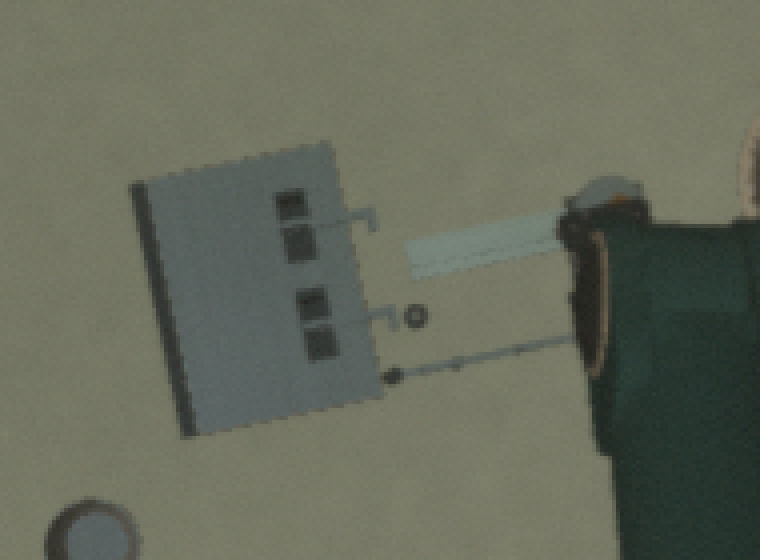

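The wrist view shows the post between the fingers at (285,290) with the gate running square to the box. The top view shows both catches squeezed, and the pot is out at the far end of its rail. I check the knob position once and hand in.

Run:
```python
from h import *
P=ctrl.camera_params("wrist");print("knob box",R2.T@(plane(P,(450,312),121)-o)); ctrl.dwell(.5); rep()
if abs((R2.T@(plane(P,(450,312),121)-o))[1]+215)<5: print(ctrl.sign_off())
```

```text
knob box [ 101.16190024 -214.56450611]
 t 32.3 box [   1.  -171.7] z 142.7 w 15.4 gf 30.0 F [ 5.6 -9.8 -1.5]
the job is handed in; nothing more can be done
None
```

The job is handed in at 32 s: the carriage is at its end stop, both catches were squeezed fully in the order asked, and the arm is still holding the gate about square to the box by its handle.

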